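Strip the carousel parts off the drying bar into the catch tray

ROBOT

A 6-joint arm with a two-finger parallel gripper is mounted at the origin on the work surface. World frame = base frame: x ahead of the robot, y to its left, z up, the work surface at z = 0. Lengths are in m, angles in rad, forces in N, time in s.
With the tool pointing down it reaches from about 0.35 to 0.85 m from the base axis. Payload 8.1 kg.
Tool frame: the origin (TCP) lies midway between the tips of the shut fingers; the grasp point (between the pads) lies 19 mm behind it (robot.grip_point_offset is the distance from the TCP to the grasp point, in m); z points along the fingers, y is the line along which they close (so a half turn about z gives the same grasp; the last joint's range is limited). The gripper opens to 93 mm and grips with 3 to 60 N. Pads are 15 mm wide; open, the fingers measure 128 mm over their backs; the gripper's body (75 mm by 188 mm) begins 65 mm behind the grasp point.
Start: joints at [1.259, 0.13, 1.488, -0, 1.523, -0.085], TCP at [0.135, 0.585, 0.219] pointing down, gripper open.
Joint ranges: [-2.96, 2.96], [-0.89, 2.26], [0.02, 2.5], [-1.34, 4.48], [0, 2.73], [-2.66, 2.66]. Speed limits (rad/s): [2.39, 2.39, 2.79, 3.14, 3.14, 3.14].

INTERFACE

Orientations are given as a rotation vector (axis times angle).
In Python, from plant import robot, read_camera, job gives the robot as it stands.
- The arm moves only by the shell command python3 -m inch 'ROWS' [FORCE]. ROWS is JSON, one flat list of numbers, 5 for each row, row after row: the shift along the world's x, y, z in mm, then the turn about the world's z in degrees, then the opening in per cent of the stroke, from 0 (shut) to 100 (fully open). In form: [dx, dy, dz, yaw, hand, dx, dy, dz, yaw, hand, ...]. A call has 1 to 10 rows; each row is the pose to reach, as a shift and turn from the pose commanded when the call began; what a row does not reach only later rows make up. A row lasts 1/12 s, in which the tool goes at most 41.7 mm and 7.16 degrees, less where a joint would pass 70% of its speed; a pose out of reach is approached as far as the arm can. A call with a gripper value outside its range is refused whole. The fingers move at their own pace and stop on an object; FORCE is the grip in N (left out, the last holds). Time passes only in rows, so rows that repeat a pose let the fingers close. It gives the time, the measured TCP pose, the force, the opening and the grip force at its end, in the units of the state.
- robot.read_state(): the state, without advancing time (a new reading comes with each control period).
- read_camera(name): name is "scene" or "top" or "wrist"; returns a dict with "image" (480x640x3 uint8, blue, green, red), "K" (3x3 intrinsics, pixels), "extrinsics" (4x4, takes a point from world to camera coordinates); the wrist camera has in their place "mount" (4x4, takes a point from camera to tool coordinates, whose origin is the TCP and whose axes are the flange's). Camera axes: x right, y down, z forward; pixel columns grow to the right and rows downward; lengths in m; the calibration is good to about 2 mm. A picture is of the moment at which its call begins: read the wrist's pose just before it. There is no depth.
- job.close_job(): hands the job in; it is judged then, once.
The state is a dict: "t": time; "q": joint angles; "dq": joint speeds; "joint_torque": joint torques, N m; "tool_pos": TCP position; "orientation": TCP orientation; "force": force on the tool from outside, world axes, zero at the start; "wrist_torque": the same for the moment, N m; "opening": finger opening in m; "gripper_force": force on a finger pad.
Only numpy, scipy, OpenCV 4.12 (cv2) and the standard library are available. Lean on these libraries where they do the work, as an engineer would, in place of code of your own. Each camera call takes 0.05 s, during which the arm holds its last target. There are 200 camera calls.

TASK

Slide the catch tray fully in, under the free end of the bar. Then slide the stop collar off the end of the bar into the tray, and after it the two parts threaded behind it, one at a time, so that each lies in the tray before the next comes off. Last, slide the loaded tray fully out towards the robot again, with all three parts lying in it, and leave the other things on the bench where they are.

Things in the scene. Friction and masses are not known exactly. Their poses are not given: they have to be found in the camera images.
- bar_end (a point): Centre of the free end face of the fixed horizontal steel bar, 22 mm in diameter, its axis 175 mm above the bench. Axes are the stand's: y runs along the bar, out of its free end; x points across the bar, roughly away from the robot; z up. The bar is 245 mm long, from a dark 52 mm flange on a white post (at y = -245 mm here) to this point; nothing else of the stand is near the bar. The stand is heavy and does not move.
- collar_mid (a point): Centre of the stop collar, the outermost part on the bar: a plain dark steel ring with a small black thumbscrew (already loose), 60 mm outside diameter, 24 mm long along the bar, bore 30 mm. It hangs loosely on the bar, so its centre is 4 mm below the bar's axis; y is its axis. About 0.2 kg.
- sleeve_mid (a point): Centre of the spacer sleeve: a plain grey plastic tube, 68 mm outside diameter, 40 mm long along the bar, bore 30 mm, hanging on the bar behind the collar (nearer the post or nearer the collar than the wheel, it varies); y is its axis. About 0.14 kg.
- wheel_mid (a point): Centre of the small carousel wheel: a white plastic disc with a ring of ten dark round pockets, 84 mm outside diameter, 18 mm thick along the bar, bore 30 mm, hanging on the bar behind the collar (before or after the sleeve, it varies); y is its axis. About 0.12 kg. The free gaps along the bar between parts, and from the innermost part to the flange, are at least 35 mm wide.
- tray (a joint): How far the catch tray is drawn out, in m: 0 = fully in, centred under the bar's axis its middle just beyond the end of the bar; 0.12 = fully out, towards the robot (along -x of bar_end). It stops firmly at both ends, stays where it is left, and takes about 3 N to slide. It starts partly out.
- tray_floor (a point): Centre of the tray's inner floor, 15 mm above the bench. Axes as bar_end. White open tray, inside 160 mm (x) by 210 mm (y), outer walls 5 mm thick and 42 mm high, rim 52 mm above the bench. When fully in, this point lies 40 mm beyond the bar end along the bar, right below the bar's axis.
- tray_tab (a point): Push tab of the tray: an upright white plate on the outside of the tray wall farthest from the post, 10 mm thick (x), 44 mm wide (y); it stands free from 51 to 103 mm above the bench. This point is at its middle, 90 mm above the bench (13 mm below its top edge). It moves with the tray. Axes as bar_end.
- wash_bottle_mid (a point): Bystander: white bottle with a yellow cap, 64 mm diameter, 150 mm tall; its centre.
- beaker_mid (a point): Bystander: glass beaker, 72 mm diameter at the rim, 85 mm tall; its centre.
- tube_rack_mid (a point): Bystander: green rack with eight capped tubes, 100 by 160 mm, 74 mm tall; its centre (37 mm above the bench).
Mind the look-alikes: they are no part of the job. Of the things shaped like the part that bears wheel_mid, the white one is meant.

How it is judged:
On the way, in this order (a step that is already met when the one before it is completed fails the run):
1. the tray is fully in (within 8 mm) with all three parts still on the bar (value of joint tray below 0.008 m and y of collar_mid in the frame of bar_end between -0.245 and 0 m and z of collar_mid in the frame of bar_end between -0.02 and 0.02 m and x of collar_mid in the frame of bar_end between -0.02 and 0.02 m and y of sleeve_mid in the frame of bar_end between -0.245 and 0 m and z of sleeve_mid in the frame of bar_end between -0.02 and 0.02 m and x of sleeve_mid in the frame of bar_end between -0.02 and 0.02 m and y of wheel_mid in the frame of bar_end between -0.245 and 0 m and z of wheel_mid in the frame of bar_end between -0.02 and 0.02 m and x of wheel_mid in the frame of bar_end between -0.02 and 0.02 m), for 0.2 s.
2. the collar lies in the tray, the sleeve and the wheel still on the bar (value of joint tray below 0.008 m and x of collar_mid in the frame of tray_floor between -0.08 and 0.08 m and y of collar_mid in the frame of tray_floor between -0.105 and 0.105 m and z of collar_mid in the frame of tray_floor between 0 and 0.08 m and y of sleeve_mid in the frame of bar_end between -0.245 and 0 m and z of sleeve_mid in the frame of bar_end between -0.02 and 0.02 m and x of sleeve_mid in the frame of bar_end between -0.02 and 0.02 m and y of wheel_mid in the frame of bar_end between -0.245 and 0 m and z of wheel_mid in the frame of bar_end between -0.02 and 0.02 m and x of wheel_mid in the frame of bar_end between -0.02 and 0.02 m), for 0.2 s.
3. one of the sleeve and the wheel lies in the tray too, the other still on the bar (value of joint tray below 0.008 m and x of collar_mid in the frame of tray_floor between -0.08 and 0.08 m and y of collar_mid in the frame of tray_floor between -0.105 and 0.105 m and z of collar_mid in the frame of tray_floor between 0 and 0.08 m and (((x of sleeve_mid in the frame of tray_floor between -0.08 and 0.08 m and y of sleeve_mid in the frame of tray_floor between -0.105 and 0.105 m and z of sleeve_mid in the frame of tray_floor between 0 and 0.08 m) and (y of wheel_mid in the frame of bar_end between -0.245 and 0 m and z of wheel_mid in the frame of bar_end between -0.02 and 0.02 m and x of wheel_mid in the frame of bar_end between -0.02 and 0.02 m)) or ((x of wheel_mid in the frame of tray_floor between -0.08 and 0.08 m and y of wheel_mid in the frame of tray_floor between -0.105 and 0.105 m and z of wheel_mid in the frame of tray_floor between 0 and 0.08 m) and (y of sleeve_mid in the frame of bar_end between -0.245 and 0 m and z of sleeve_mid in the frame of bar_end between -0.02 and 0.02 m and x of sleeve_mid in the frame of bar_end between -0.02 and 0.02 m)))), for 0.2 s.
4. all three parts lie in the tray while it is still fully in (value of joint tray below 0.008 m and x of collar_mid in the frame of tray_floor between -0.08 and 0.08 m and y of collar_mid in the frame of tray_floor between -0.105 and 0.105 m and z of collar_mid in the frame of tray_floor between 0 and 0.08 m and x of sleeve_mid in the frame of tray_floor between -0.08 and 0.08 m and y of sleeve_mid in the frame of tray_floor between -0.105 and 0.105 m and z of sleeve_mid in the frame of tray_floor between 0 and 0.08 m and x of wheel_mid in the frame of tray_floor between -0.08 and 0.08 m and y of wheel_mid in the frame of tray_floor between -0.105 and 0.105 m and z of wheel_mid in the frame of tray_floor between 0 and 0.08 m), for 0.2 s.
At the end, for the whole second after the job is handed in: The tray is drawn fully out (within 8 mm of its outer stop), and the collar, the sleeve and the wheel lie at rest inside it: their centres within the tray's walls and less than 80 mm above its floor (value of joint tray above 0.112 m and x of collar_mid in the frame of tray_floor between -0.08 and 0.08 m and y of collar_mid in the frame of tray_floor between -0.105 and 0.105 m and z of collar_mid in the frame of tray_floor between 0 and 0.08 m and x of sleeve_mid in the frame of tray_floor between -0.08 and 0.08 m and y of sleeve_mid in the frame of tray_floor between -0.105 and 0.105 m and z of sleeve_mid in the frame of tray_floor between 0 and 0.08 m and x of wheel_mid in the frame of tray_floor between -0.08 and 0.08 m and y of wheel_mid in the frame of tray_floor between -0.105 and 0.105 m and z of wheel_mid in the frame of tray_floor between 0 and 0.08 m and linear speed of each of collar, sleeve, wheel below 0.03 m/s); the robot touches nothing.
It fails at once if the wash bottle is moved more than 30 mm (distance of wash_bottle_mid from where it was at the start of the episode above 0.03 m).
It fails at once if the beaker is moved more than 30 mm (distance of beaker_mid from where it was at the start of the episode above 0.03 m).
It fails at once if the tube rack is moved more than 30 mm (distance of tube_rack_mid from where it was at the start of the episode above 0.03 m).
It also fails if it takes over 72 s, if anything falls off the work surface, if the arm or the gripper's body presses on something with over 40 N, if the wrist force passes 120 N, or if a joint passes its speed limit or range.

## Working session

There is one attempt and no reset: what is moved stays moved. The work goes in short steps, Python scripts to look and compute and a shell command to move; the robot and the scene stay as the last step left them, time stands still between calls to the robot, and variables do not carry over. Pictures are saved under pics/ and viewed, at most 10 in all, crops included, and the job is handed in when it is done.

```bash
ls; mkdir -p pics; python3 - <<'E'
from plant import robot, read_camera
import cv2,numpy as np
print(robot.read_state(), robot.grip_point_offset)
for n in("scene","top"):
    c=read_camera(n); cv2.imwrite(f"pics/{n}0.png",c["image"]); np.savez(f"{n}0.npz",**c); print(n,c["K"].tolist(),c["extrinsics"].round(4).tolist())
E
```

```text
pics
{'t': 0.0, 'q': array([ 1.25861340e+00,  1.31184381e-01,  1.48925068e+00, -3.92473673e-06,
        1.52299365e+00, -8.53676433e-02]), 'dq': array([ 1.95600565e-04, -9.57749996e-04,  2.20271252e-03,  7.48381919e-05,
        2.84367694e-04,  7.35160602e-04]), 'joint_torque': array([-5.71476576e-04, -5.59867609e+01, -4.91733634e+01,  7.64935557e-02,
        3.62168450e-02, -1.57422060e-04]), 'tool_pos': array([0.13471365, 0.58410731, 0.21758929]), 'orientation': array([-3.55476368e-01, -3.12105418e+00,  2.82817329e-03]), 'force': array([0.12015446, 0.41861537, 0.03639535]), 'wrist_torque': array([0.0088349 , 0.02410692, 0.06143144]), 'gripper_force': 0.0, 'opening': 0.092629930301601} 0.0188
scene [[586.6196313557323, 0.0, 311.61874346245503], [0.0, 586.6196313557323, 242.6324073309081], [0.0, 0.0, 1.0]] [[0.8541, 0.5199, 0.0121, -0.5085], [0.3281, -0.5208, -0.7881, -0.108], [-0.4034, 0.6771, -0.6154, 1.7054], [0.0, 0.0, 0.0, 1.0]]
top [[596.8616840308501, 0.0, 323.7102346905542], [0.0, 596.8616840308501, 242.38974486035767], [0.0, 0.0, 1.0]] [[0.0077, -0.9999, 0.0078, -0.0254], [-0.981, -0.009, -0.194, 0.6212], [0.194, -0.0061, -0.981, 1.6444], [0.0, 0.0, 0.0, 1.0]]
```

View pics/scene0.png

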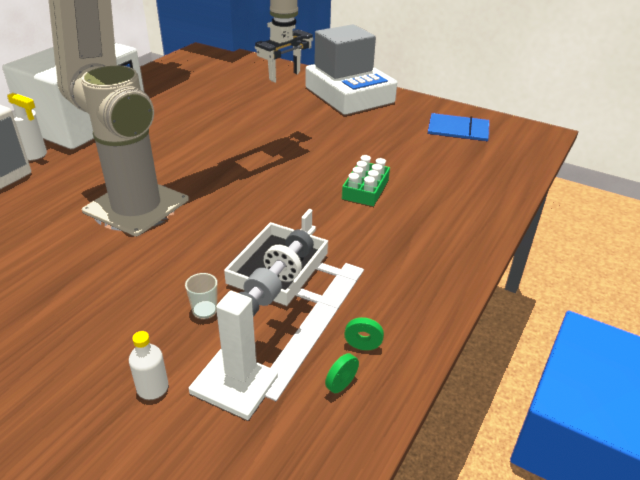

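View pics/top0.png

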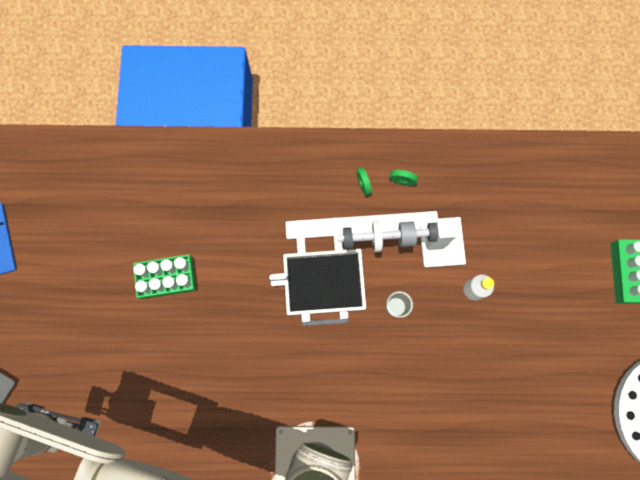

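The top view shows, along the bar from its free end: collar (348,238), white wheel (378,236), sleeve (408,234) and flange (433,232). The tray is at (325,282) and its tab at (278,280). The wheel look-alikes are the green rings at (364,182) and (403,178) and the big white carousel at (640,410). The white wheel on the bar is the one meant. I'll confirm it in an enlarged crop.

```bash
cat > h.py <<'E'
import numpy as np,cv2
def ray(c,u,v,z):
    K,E=c["K"],c["extrinsics"]; R,t=E[:3,:3],E[:3,3]
    d=R.T@np.linalg.solve(K,[u,v,1.]); o=-R.T@t
    return o+d*(z-o[2])/d[2]
def proj(c,p):
    q=c["extrinsics"][:3,:3]@np.array(p)+c["extrinsics"][:3,3]; q=c["K"]@q; return q[:2]/q[2]
E
python3 - <<'E'
import cv2
a=cv2.imread("pics/top0.png")[200:335,265:445]; a=cv2.resize(a,None,fx=4.4,fy=4.4,interpolation=cv2.INTER_CUBIC); cv2.imwrite("pics/topc.png",a)
E
```

```text
(no output)
```

View pics/topc.png

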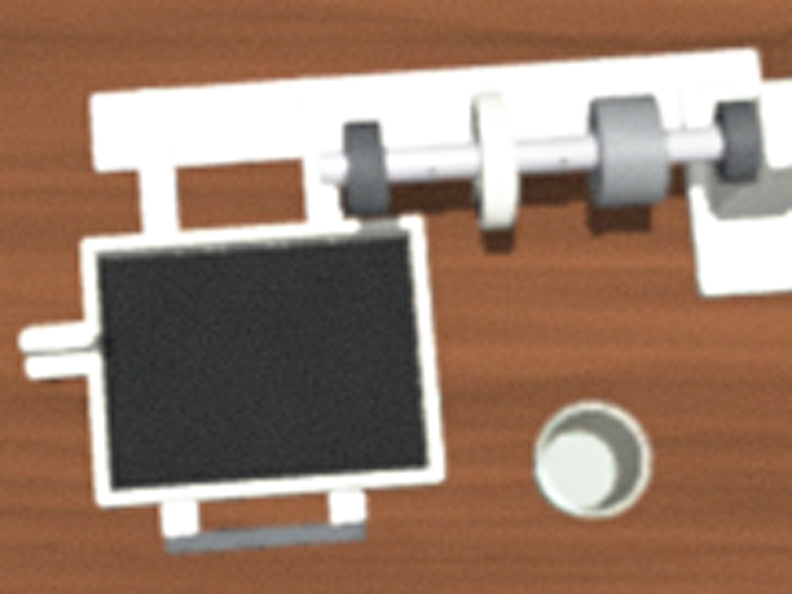

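The crop confirms it: white wheel at crop (495,160) between the collar (365,168) and the sleeve (628,150). The bar end is at about (320,168), the flange face at (720,145) and the tab at (60,340).

```bash
python3 - <<'E'
import numpy as np
from h import *
c=dict(np.load("top0.npz")); s=dict(np.load("scene0.npz"))
P=lambda u,v,z: ray(c,265+u/4.4-.4,200+v/4.4-.4,z)
E=P(320,168,.175);F=P(720,145,.175)
print("end",E,"fl",F,np.linalg.norm(E-F))
a=(E-F)/np.linalg.norm(E-F); xx=np.array([a[1],-a[0],0]); print("axis",a,"x",xx,np.degrees(np.arctan2(a[1],a[0])))
for n,u,v,z in[("collar",365,168,.175),("wheel",495,160,.175),("sleeve",628,150,.175)]:
    p=P(u,v,z); print(n,p,"y",(p-E)@a)
for n,u,v in[("tray rim corners",84,240),("",420,220),("",440,480),("",100,500)]:
    p=P(u,v,.052);print(n,p,"rel",(p-E)@xx,(p-E)@a)
for z in(.103,.051):
  for u,v in[(20,338),(98,334),(25,370)]:
    p=P(u,v,z);print("tab",z,p,"rel",(p-E)@xx,(p-E)@a)
print("beaker",P(592,460,.085),"bottle",ray(c,480,287,.1),"rack",ray(c,165,276,.07))
print("scene check end",proj(s,E),"collar",proj(s,P(365,168,.175)), "flange",proj(s,F))
E
```

```text
end [ 0.61164733 -0.05572062  0.175     ] fl [ 0.62817363 -0.29887002  0.175     ] 0.24371038163028863
axis [-0.06781123  0.99769817  0.        ] x [0.99769817 0.06781123 0.        ] 93.88828131906197
collar [ 0.6119     -0.08300327  0.175     ] y -0.0272369785282965
wheel [ 0.61758679 -0.16190964  0.175     ] y -0.10634734710889922
sleeve [ 0.62454408 -0.24282208  0.175     ] y -0.1875453272738018
tray rim corners [0.58779435 0.09390521 0.052     ] rel -0.013651757566458183 0.15089892359156593
 [ 0.60300246 -0.12462859  0.052     ] rel -0.013297701439534484 -0.06816312981006398
 [ 0.43412244 -0.13671447  0.052     ] rel -0.18260854462974127 -0.06876922743138862
 [0.41959886 0.08023313 0.052     ] rel -0.1823872136804484 0.14866385865350967
tab 0.103 [0.51618227 0.12948716 0.103     ] rel -0.08268614633256838 0.19125507135725864
tab 0.103 [0.51913164 0.08077137 0.103     ] rel -0.08304704135570878 0.14245141309585843
tab 0.103 [0.49608467 0.12585843 0.103     ] rel -0.10298355064526464 0.18899753836921557
tab 0.051 [0.52337889 0.13392644 0.051     ] rel -0.07520505400227592 0.19519612265331152
tab 0.051 [0.52642231 0.08365727 0.051     ] rel -0.07557745674011133 0.14483628173677635
tab 0.051 [0.50264045 0.13018201 0.051     ] rel -0.09614967349639376 0.1928666046173327
beaker [ 0.44462301 -0.22976659  0.085     ] bottle [ 0.4922887  -0.45156318  0.1       ] rack [0.5193796  0.42419443 0.07      ]
scene check end [305.8341145  235.37970809] collar [299.42174089 241.75152249] flange [247.27627402 302.13166326]
```

```bash
python3 -m inch '[25,-32,0,-5,100,57,-72,0,-11,100,90,-115,0,-17,100,120,-155,0,-23,100,150,-190,0,-29,100,180,-225,0,-35,100,210,-260,0,-42,100,240,-295,0,-48,100,270,-330,0,-54,100,295,-365,0,-60,100]' && python3 -m inch '[25,-32,0,-5,100,50,-65,0,-9,100,70,-90,0,-12,100,80,-104,0,-13,100,85,-109,0,-13,100,85,-109,0,-13,100,85,-109,0,-13,100,85,-109,0,-13,100]'
python3 - <<'E'
from plant import robot, read_camera
import cv2,numpy as np
s=robot.read_state(); c=read_camera("wrist"); cv2.imwrite("pics/w1.png",c["image"]); print(s["t"],s["tool_pos"],s["orientation"]); print(c["mount"].round(4).tolist(),c["K"].tolist()); np.savez("w1.npz",p=s["tool_pos"],o=s["orientation"],**c)
E
```

```text
t: 0.93
tool_pos: [0.3973, 0.2601, 0.2184]
orientation: [-1.875, -2.521, 0.0]
force: [-0.2, 0.5, 0.1]
opening: 0.0927
gripper_force: 0.0
t: 1.6
tool_pos: [0.4808, 0.154, 0.2185]
orientation: [-2.14, -2.299, 0.0]
force: [-0.1, 0.7, -0.5]
opening: 0.0929
gripper_force: 0.0
1.6 [0.480834   0.15400833 0.21846446] [-2.13993780e+00 -2.29915674e+00  2.30197266e-04]
[[-0.0001, -0.9599, -0.2803, 0.0773], [1.0, -0.0, -0.0003, 0.0003], [0.0003, -0.2803, 0.9599, -0.1659], [0.0, 0.0, 0.0, 1.0]] [[338.1820322290856, 0.0, 318.32393745264125], [0.0, 338.1820322290856, 239.15978437628902], [0.0, 0.0, 1.0]]
```

View pics/w1.png

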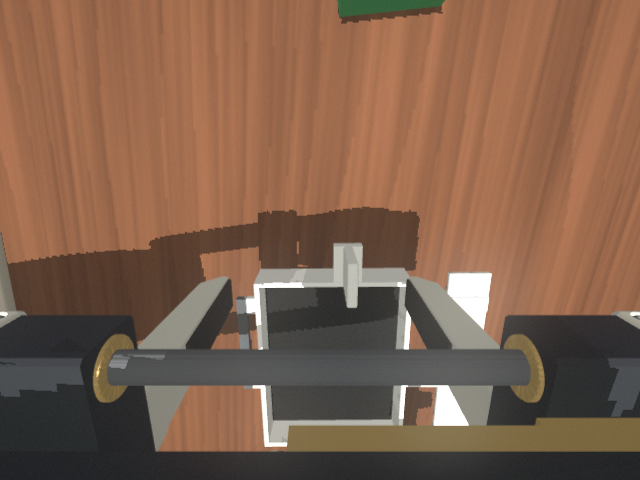

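The wrist view shows the tab's top edge as the strip from (353,248) to (351,305), with the tray behind it.

```bash
cat >> h.py <<'E'
from scipy.spatial.transform import Rotation as Ro
E0=np.array([.6116,-.0557,.175]); A=np.array([-.0678,.9977,0]); X=np.array([.9977,.0678,0])
def wcam(d):
    T=np.eye(4);T[:3,:3]=Ro.from_rotvec(d["o"]).as_matrix();T[:3,3]=d["p"]
    return dict(K=d["K"],extrinsics=np.linalg.inv(T@d["mount"]))
E
python3 - <<'E'
from h import *
d=dict(np.load("w1.npz")); c=wcam(d)
for u,v,z in[(353,248,.103),(351,303,.103),(352,276,.103),(266,277,.052),(408,277,.052)]:
    p=ray(c,u,v,z); print(u,v,p,"rel",(p-E0)@X,(p-E0)@A)
R=Ro.from_rotvec(d["o"]).as_matrix(); print("tool y dir",np.degrees(np.arctan2(R[1,1],R[0,1])))
E
```

```text
353 248 [0.51212154 0.1433668  0.103     ] rel -0.08575292679217605 0.2053535853874166
351 303 [0.51559425 0.0905374  0.103     ] rel -0.08587004563518764 0.15241024012094612
352 276 [0.51386319 0.11711957 0.103     ] rel -0.08579484586338121 0.17904864283665226
266 277 [0.43011112 0.08879486 0.052     ] rel -0.17127470885538246 0.15646746524424593
408 277 [0.5799844  0.09959281 0.052     ] rel -0.021014027641974117 0.15707916899978563
tool y dir 4.108350614810898
```

```bash
python3 -m inch '[15,-18,0,0,100,33,-40,0,0,100,33,-40,-35,0,100,33,-40,-75,0,100,33,-40,-110,0,100,33,-40,-135,0,100,33,-40,-148,0,100,33,-40,-148,0,60,33,-40,-148,0,30,33,-40,-148,0,0]' 20 && python3 -m inch '[0,0,0,0,0,0,0,0,0,0,0,0,0,0,0,0,0,0,0,0,10,1,0,0,0,20,1,0,0,0,30,2,0,0,0,40,3,0,0,0,50,3,0,0,0,60,4,0,0,0]' && python3 -m inch '[10,1,0,0,0,20,1,0,0,0,30,2,0,0,0,35,2,0,0,0,40,3,0,0,0,45,3,0,0,0,45,3,0,0,0]'
python3 - <<'E'
from plant import read_camera
import cv2,numpy as np
for n in("top",):
    c=read_camera(n); cv2.imwrite(f"pics/{n}1.png",c["image"]); np.savez(f"{n}1.npz",**c)
cv2.imwrite("pics/top1c.png",cv2.resize(c["image"][180:320,240:460],None,fx=3.6,fy=3.6,interpolation=cv2.INTER_CUBIC))
E
```

```text
t: 2.48
tool_pos: [0.5154, 0.1137, 0.0722]
orientation: [2.14, 2.298, 0.003]
force: [0.6, 0.5, -0.1]
opening: 0.0777
gripper_force: 0.0
t: 3.32
tool_pos: [0.5741, 0.117, 0.0706]
orientation: [-2.141, -2.296, 0.002]
force: [-4.1, 0.4, 3.2]
opening: 0.011
gripper_force: 2.0
t: 3.9
tool_pos: [0.6129, 0.1202, 0.0703]
orientation: [-2.134, -2.29, 0.017]
force: [-39.2, -1.4, 28.1]
opening: 0.014
gripper_force: 20.0
```

View pics/top1c.png

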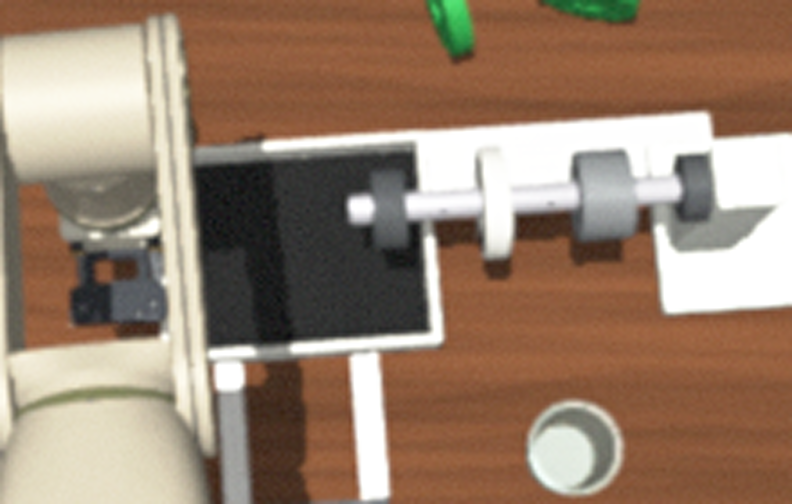

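The tray looks fully in, with its near corner at crop (440,342). The collar (390,208), wheel (495,203) and sleeve (605,195) are still on the bar.

```bash
python3 - <<'E'
from h import *
c=dict(np.load("top1.npz"))
P=lambda u,v,z: ray(c,240+u/3.6-.4,180+v/3.6-.4,z)
for n,u,v,z in[("near",440,342,.052),("far",415,142,.052),("end",348,210,.175),("fl",680,187,.175),("collar",390,208,.175),("wheel",495,203,.175),("sleeve",605,195,.175)]:
    p=P(u,v,z);print(n,p,"rel",(p-E0)@X,(p-E0)@A)
E
python3 -m inch '[-4,0,0,0,0,-4,0,0,0,30,-4,0,0,0,60,-4,0,0,0,100,-4,0,0,0,100,-4,0,0,0,100,-4,0,30,0,100,-4,0,65,0,100,-4,0,105,0,100,-4,0,140,0,100]' && python3 -m inch '[0,0,40,0,100,0,0,80,0,100,0,-35,100,0,100,0,-75,100,0,100,0,-110,100,0,100,0,-120,100,0,100,0,-120,100,0,100]'
python3 - <<'E'
from plant import robot, read_camera
import cv2,numpy as np
s=robot.read_state(); c=read_camera("wrist"); cv2.imwrite("pics/w2.png",c["image"]); print(s["t"],s["tool_pos"],s["orientation"]); np.savez("w2.npz",p=s["tool_pos"],o=s["orientation"],**c)
E
```

```text
near [ 0.53075303 -0.12935674  0.052     ] rel -0.08565494827423843 -0.0680059064481352
far [ 0.69285807 -0.11000398  0.052     ] rel 0.07738937065196298 -0.059688380541890934
end [ 0.61120864 -0.05289321  0.175     ] rel -0.00020016342868421904 0.0028268655871077804
fl [ 0.6309447  -0.29961946  0.175     ] rel 0.0027624667862516245 -0.24467002035845895
collar [ 0.61300975 -0.08401411  0.175     ] rel -0.0005131862118561668 -0.028344573780806865
wheel [ 0.6175179  -0.16190897  0.175     ] rel -0.0012966745673156505 -0.10636592264301115
sleeve [ 0.62434521 -0.24369647  0.175     ] rel -3.0265696978960463e-05 -0.18842819995346208
t: 4.78
tool_pos: [0.6156, 0.1197, 0.2127]
orientation: [2.142, 2.297, 0.0]
force: [1.0, -0.4, -0.2]
opening: 0.0653
gripper_force: 0.0
t: 5.37
tool_pos: [0.6157, -0.0031, 0.3107]
orientation: [2.147, 2.293, -0.001]
force: [0.8, -0.4, -0.4]
opening: 0.0932
gripper_force: 0.0
5.3667 [ 0.61565783 -0.00314834  0.31065294] [ 2.14669484e+00  2.29292427e+00 -5.82659332e-04]
```

View pics/w2.png

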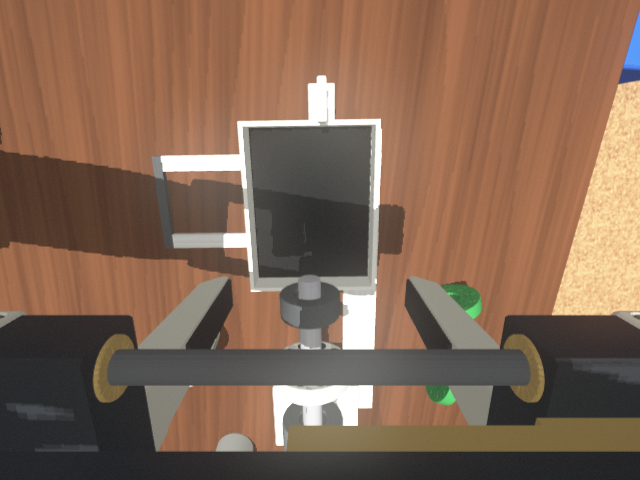

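The wrist view shows the bar end at (310,285), the collar spanning columns 281–340 near row 300, and the tray fully in around (312,205).

```bash
python3 - <<'E'
from h import *
d=dict(np.load("w2.npz")); c=wcam(d)
for n,u,v,z in[("end top",309.5,277,.186),("end bot",310,297,.164),("collarL",281,302,.171),("collarR",340,302,.171),("collar top front",310,297,.201),("rimL",243,200,.052),("rimR",378,200,.052)]:
    p=ray(c,u,v,z); print(n,p,"rel",(p-E0)@X,(p-E0)@A)
R=Ro.from_rotvec(d["o"]).as_matrix(); print("tool y dir",np.degrees(np.arctan2(R[1,1],R[0,1])))
print("collar",E0-.028*A,"wheel",E0-.1064*A,"sleeve",E0-.188*A)
E
```

```text
end top [ 0.61065702 -0.04768839  0.186     ] rel -0.0003976275223733929 0.008057120126291296
end bot [ 0.61242217 -0.07867862  0.164     ] rel -0.0007376748040194097 -0.022981516662968726
collarL [ 0.58390465 -0.08260346  0.171     ] rel -0.029455707062369007 -0.024963836552186078
collarR [ 0.64250387 -0.07874273  0.171     ] rel 0.029270496200753372 -0.02508501142024611
collar top front [ 0.61223674 -0.06058853  0.201     ] rel 0.00030383331715835957 -0.00492045639309586
rimL [ 0.52049849 -0.00464502  0.052     ] rel -0.08743045311157632 0.05711423286093574
rimR [0.69090334 0.00657529 0.052     ] rel 0.08334320767723509 0.05675529233084102
tool y dir 3.7729847920116133
collar [ 0.6134984 -0.0836356  0.175    ] wheel [ 0.61881392 -0.16185528  0.175     ] sleeve [ 0.6243464 -0.2432676  0.175    ]
```

```bash
python3 -m inch '[-2,-35,0,0,100,-2,-70,0,0,100,-2,-80,-25,0,100,-2,-80,-60,0,100,-2,-80,-95,0,100,-2,-80,-130,0,100,-2,-80,-150,0,100,-2,-80,-158,0,100,-2,-80,-158,0,100,-2,-80,-158,0,50]' 20 && python3 -m inch '[0,0,0,0,0,0,0,0,0,0,0,0,0,0,0,0,0,0,0,0,0,0,0,0,0,0,0,0,0,0,0,0,4,0,0,0,0,4,0,0]'
```

```text
t: 6.25
tool_pos: [0.6141, -0.0791, 0.1535]
orientation: [2.141, 2.299, 0.001]
force: [-0.3, -0.3, 1.2]
opening: 0.0896
gripper_force: 0.0
t: 6.92
tool_pos: [0.6137, -0.0802, 0.1571]
orientation: [2.142, 2.297, 0.0]
force: [0.0, 0.3, -0.5]
opening: 0.0584
gripper_force: 20.0
```

```bash
python3 -m inch '[-1,10,0,0,0,-1,22,0,0,0,-2,37,0,0,0,-4,55,0,0,0,-5,78,0,0,0,-7,103,0,0,0,-9,128,0,0,0,-10,145,0,0,0,-10,152,0,0,0,-10,152,0,0,0]' && python3 -m inch '[0,0,-20,0,0,0,0,-45,0,0,0,0,-70,0,0,0,0,-95,0,0,0,0,-113,0,0,0,0,-121,0,0,0,0,-126,0,0,0,0,-126,0,0,0,0,-126,0,0,0,0,-126,0,0]'
```

```text
t: 7.75
tool_pos: [0.603, 0.0746, 0.1564]
orientation: [-2.138, -2.301, -0.0]
force: [0.6, -1.1, -1.2]
opening: 0.0588
gripper_force: 20.0
t: 8.58
tool_pos: [0.605, 0.0718, 0.0325]
orientation: [2.141, 2.296, 0.003]
force: [-0.1, 0.6, -1.1]
opening: 0.0585
gripper_force: 20.0
```

```bash
python3 -m inch '[0,0,-4,0,0,0,0,-4,0,20,0,0,-4,0,70,0,0,-4,0,100,0,0,-4,0,100,0,0,-4,0,100,0,0,-4,0,100,0,0,20,0,100,0,0,55,0,100,0,0,95,0,100]' && python3 -m inch '[0,0,40,0,100,0,0,80,0,100,0,0,120,0,100,0,0,145,0,100,0,-30,150,0,100,2,-65,150,0,100,5,-105,150,0,100,7,-145,150,0,100,10,-180,150,0,100,12,-215,150,0,100]' && python3 -m inch '[2,-18,0,0,100,2,-18,0,0,100,2,-18,0,0,100]'
python3 - <<'E'
from plant import robot, read_camera
import cv2,numpy as np
from h import *
s=robot.read_state(); c=read_camera("wrist"); t=read_camera("top")
print(s["t"],s["tool_pos"],s["orientation"]); np.savez("w3.npz",p=s["tool_pos"],o=s["orientation"],**c)
cv2.imwrite("pics/w3.png",np.hstack([cv2.resize(c["image"],(400,300)),cv2.resize(t["image"][180:315,250:430],(400,300))]))
E
```

```text
t: 9.42
tool_pos: [0.6013, 0.0718, 0.124]
orientation: [-2.14, -2.295, 0.006]
force: [0.5, 0.1, -0.5]
opening: 0.0928
gripper_force: 0.0
t: 10.25
tool_pos: [0.6154, -0.145, 0.2757]
orientation: [2.143, 2.297, 0.0]
force: [-0.4, 0.1, 1.2]
opening: 0.0934
gripper_force: 0.0
t: 10.5
tool_pos: [0.6173, -0.1621, 0.2752]
orientation: [-2.144, -2.295, 0.0]
force: [0.1, 0.5, -0.0]
opening: 0.0931
gripper_force: 0.0
10.5 [ 0.61730617 -0.16210391  0.27521561] [-2.14446896e+00 -2.29474915e+00  9.01129406e-05]
```

View pics/w3.png

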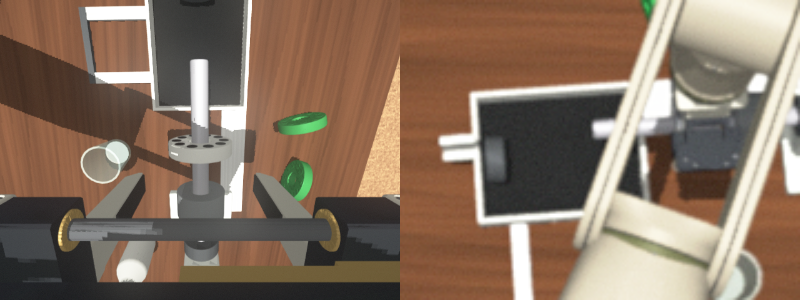

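The collar stands in the tray at (495,160) in the right half. The wheel is centred between the fingers.

```bash
python3 -m inch '[1,0,-25,0,100,1,0,-50,0,100,1,0,-70,0,100,1,0,-90,0,100,1,0,-105,0,100,1,0,-115,0,100,1,0,-123,0,100,1,0,-123,0,100,1,0,-123,0,100]' && python3 -m inch '[0,0,0,0,50,0,0,0,0,0,0,0,0,0,0,0,0,0,0,0,0,0,0,0,0,0,0,3,0,0,0,0,4,0,0]' 15
```

```text
t: 11.35
tool_pos: [0.6188, -0.1606, 0.1531]
orientation: [2.141, 2.298, 0.0]
force: [0.7, 0.5, 0.7]
opening: 0.0935
gripper_force: 0.0
t: 11.93
tool_pos: [0.6184, -0.1612, 0.1568]
orientation: [-2.142, -2.297, 0.0]
force: [0.6, -0.7, -0.6]
opening: 0.0823
gripper_force: 15.0
```

```bash
python3 -m inch '[-1,12,0,0,0,-2,30,0,0,0,-4,52,0,0,0,-5,76,0,0,0,-7,100,0,0,0,-8,124,0,0,0,-10,148,0,0,0,-12,172,0,0,0,-13,190,0,0,0,-14,201,0,0,0]' && python3 -m inch '[0,0,0,0,0,0,0,-20,0,0,0,0,-45,0,0,0,0,-70,0,0,0,0,-90,0,0,0,0,-103,0,0,0,0,-112,0,0,0,0,-115,0,0,0,0,-115,0,0,0,0,-115,0,0]'
```

```text
t: 12.77
tool_pos: [0.6037, 0.0427, 0.1561]
orientation: [-2.14, -2.299, 0.0]
force: [0.6, -0.1, -1.0]
opening: 0.0822
gripper_force: 15.0
t: 13.6
tool_pos: [0.6055, 0.0396, 0.0429]
orientation: [2.142, 2.297, 0.002]
force: [0.1, -1.1, -0.4]
opening: 0.0825
gripper_force: 15.0
```

```bash
python3 -m inch '[0,0,-3,0,0,0,0,-3,0,100,0,0,-3,0,100,0,0,-3,0,100,0,0,-3,0,100,0,0,-3,0,100,0,0,5,0,100,0,0,25,0,100,0,0,55,0,100,0,0,90,0,100]' && python3 -m inch '[0,0,40,0,100,0,0,80,0,100,0,0,120,0,100,0,0,140,0,100,1,-30,143,0,100,4,-65,143,0,100,7,-105,143,0,100,9,-145,143,0,100,12,-185,143,0,100,15,-225,143,0,100]' && python3 -m inch '[3,-35,0,0,100,4,-55,0,0,100,4,-58,0,0,100,4,-58,0,0,100]'
python3 - <<'E'
from plant import robot, read_camera
import cv2,numpy as np
s=robot.read_state(); c=read_camera("wrist"); t=read_camera("top")
print(s["t"],s["tool_pos"],s["orientation"])
cv2.imwrite("pics/w4.png",np.hstack([cv2.resize(c["image"],(400,300)),cv2.resize(t["image"][180:315,250:430],(400,300))]))
E
```

```text
t: 14.43
tool_pos: [0.6028, 0.0399, 0.131]
orientation: [-2.14, -2.295, 0.004]
force: [0.7, -0.3, -0.6]
opening: 0.0931
gripper_force: 0.0
t: 15.27
tool_pos: [0.6193, -0.1869, 0.2756]
orientation: [2.142, 2.298, 0.001]
force: [0.4, 0.7, -0.3]
opening: 0.0933
gripper_force: 0.0
t: 15.6
tool_pos: [0.6232, -0.2444, 0.2747]
orientation: [-2.145, -2.295, -0.0]
force: [-0.4, -0.3, 1.0]
opening: 0.093
gripper_force: 0.0
15.6 [ 0.62315838 -0.2444473   0.2747373 ] [-2.14495033e+00 -2.29490828e+00 -3.43080945e-05]
```

View pics/w4.png

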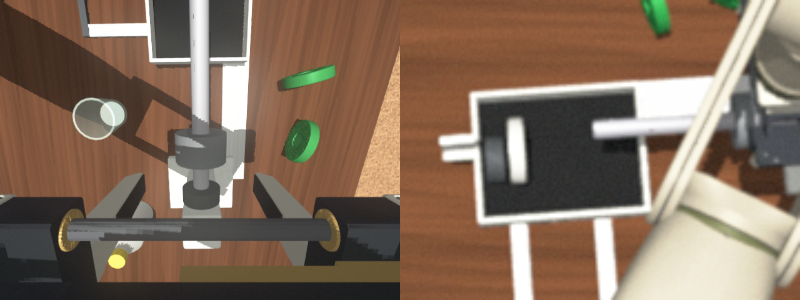

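The collar and wheel both stand in the tray. The sleeve is between the fingers.

```bash
python3 -m inch '[1,6,-25,0,100,1,6,-50,0,100,1,6,-70,0,100,1,6,-90,0,100,1,6,-105,0,100,1,6,-115,0,100,1,6,-122,0,100,1,6,-122,0,100,1,6,-122,0,100]' && python3 -m inch '[0,0,0,0,50,0,0,0,0,0,0,0,0,0,0,0,0,0,0,0,0,0,0,0,0,0,0,0,0,0,0,0,3,0,0,0,0,4,0,0]' 20
```

```text
t: 16.45
tool_pos: [0.6249, -0.2366, 0.1533]
orientation: [2.141, 2.298, 0.0]
force: [0.8, -0.2, 0.4]
opening: 0.0928
gripper_force: 0.0
t: 17.12
tool_pos: [0.6245, -0.2371, 0.1567]
orientation: [-2.142, -2.297, 0.0]
force: [-0.3, -0.2, -1.8]
opening: 0.0663
gripper_force: 20.0
```

```bash
python3 -m inch '[-1,12,0,0,0,-2,32,0,0,0,-4,58,0,0,0,-6,86,0,0,0,-8,114,0,0,0,-10,142,0,0,0,-12,170,0,0,0,-13,197,0,0,0,-15,220,0,0,0,-16,235,0,0,0]' && python3 -m inch '[0,5,0,0,0,0,5,0,0,0,0,5,-20,0,0,0,5,-45,0,0,0,5,-70,0,0,0,5,-92,0,0,0,5,-108,0,0,0,5,-117,0,0,0,5,-122,0,0,0,5,-122,0,0]' && python3 -m inch '[0,0,0,0,0,0,0,0,0,0]'
```

```text
t: 17.95
tool_pos: [0.6078, 0.0011, 0.1564]
orientation: [-2.14, -2.299, -0.0]
force: [0.8, 0.5, -1.3]
opening: 0.066
gripper_force: 20.0
t: 18.78
tool_pos: [0.608, 0.002, 0.0337]
orientation: [-2.143, -2.296, 0.002]
force: [-0.7, 1.0, -1.4]
opening: 0.0659
gripper_force: 20.0
t: 18.95
tool_pos: [0.6098, 0.0025, 0.0362]
orientation: [2.141, 2.296, 0.002]
force: [-1.0, 0.1, -1.6]
opening: 0.0661
gripper_force: 20.0
```

```bash
python3 -m inch '[0,0,-4,0,0,0,0,-4,0,100,0,0,-4,0,100,0,0,-4,0,100,0,0,-4,0,100,0,0,-4,0,100,0,0,5,0,100,0,0,25,0,100,0,0,55,0,100,0,0,90,0,100]' && python3 -m inch '[0,0,40,0,100,0,0,70,0,100,0,0,85,0,100,0,35,85,0,100,0,75,85,0,100,0,110,85,0,100,0,117,85,0,100,0,117,85,0,100]'
python3 - <<'E'
from plant import robot, read_camera
import cv2,numpy as np
s=robot.read_state(); c=read_camera("wrist"); t=read_camera("top")
print(s["t"],s["tool_pos"],s["orientation"]);np.savez("w5.npz",p=s["tool_pos"],o=s["orientation"],**c)
cv2.imwrite("pics/w5.png",np.hstack([cv2.resize(c["image"],(400,300)),cv2.resize(t["image"][180:315,250:430],(400,300))]))
E
```

```text
t: 19.78
tool_pos: [0.6069, 0.003, 0.1242]
orientation: [-2.14, -2.295, 0.004]
force: [0.8, -0.4, 0.4]
opening: 0.093
gripper_force: 0.0
t: 20.45
tool_pos: [0.6083, 0.1224, 0.2104]
orientation: [2.138, 2.302, 0.001]
force: [0.4, -0.9, 0.2]
opening: 0.0926
gripper_force: 0.0
20.45 [0.60831614 0.12239777 0.2103546 ] [2.13818671e+00 2.30156761e+00 1.13583085e-03]
```

View pics/w5.png

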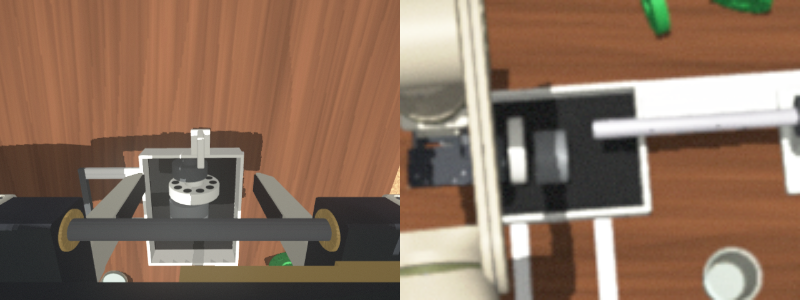

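All three parts stand in the tray, and the tab is at about (201,150) between the fingers. Next I grip the tab and pull gently.

```bash
python3 -m inch '[4,-2,-30,0,100,4,-2,-65,0,100,4,-2,-100,0,100,4,-2,-125,0,100,4,-2,-140,0,100,4,-2,-140,0,100,4,-2,-140,0,50,4,-2,-140,0,0,4,-2,-140,0,0,4,-2,-140,0,0]' 20 && python3 -m inch '[0,0,0,0,0,0,0,0,0,0,0,0,0,0,0,-2,0,0,0,0,-5,0,0,0,0,-10,-1,0,0,0,-16,-1,0,0,0,-23,-2,0,0,0,-31,-2,0,0,0,-39,-3,0,0,0]' && python3 -m inch '[-8,-1,0,0,0,-16,-1,0,0,0,-24,-2,0,0,0,-32,-2,0,0,0,-40,-3,0,0,0,-48,-3,0,0,0,-56,-4,0,0,0,-63,-4,0,0,0,-69,-5,0,0,0,-74,-5,0,0,0]' && python3 -m inch '[-3,0,0,0,0,-6,0,0,0,0,-8,0,0,0,0,-10,0,0,0,0,-12,-1,0,0,0,-12,-1,0,0,0]'
```

```text
t: 21.38
tool_pos: [0.6141, 0.1177, 0.0719]
orientation: [2.141, 2.296, 0.004]
force: [-0.4, -0.6, 0.3]
opening: 0.071
gripper_force: 0.0
t: 22.22
tool_pos: [0.5729, 0.1149, 0.0698]
orientation: [2.142, 2.298, 0.001]
force: [4.0, 1.3, -1.8]
opening: 0.0102
gripper_force: 20.0
t: 23.05
tool_pos: [0.4989, 0.1089, 0.0697]
orientation: [2.142, 2.297, -0.001]
force: [5.4, -7.2, -1.3]
opening: 0.0101
gripper_force: 20.0
t: 23.55
tool_pos: [0.4913, 0.1082, 0.0699]
orientation: [2.139, 2.292, 0.01]
force: [27.8, -2.8, -21.5]
opening: 0.0097
gripper_force: 20.0
```

```bash
python3 -m inch '[2,0,0,0,0,2,0,0,0,30,2,0,0,0,100,2,0,0,0,100,2,0,0,0,100,2,0,0,0,100,2,0,10,0,100,2,0,30,0,100,2,0,60,0,100,2,0,95,0,100]' && python3 -m inch '[0,20,30,0,100,0,55,60,0,100,0,90,90,0,100,-10,120,110,0,100,-40,140,120,0,100,-70,160,120,0,100,-70,160,120,0,100,-70,160,120,0,100,-70,160,120,0,100]'
python3 - <<'E'
from plant import robot, read_camera
import cv2,numpy as np
from h import *
s=robot.read_state(); t=read_camera("top"); np.savez("top2.npz",**t)
print(s["t"],s["tool_pos"])
cv2.imwrite("pics/t6.png",cv2.resize(t["image"][180:335,265:465],None,fx=3.8,fy=3.8,interpolation=cv2.INTER_CUBIC))
E
```

```text
t: 24.38
tool_pos: [0.4878, 0.1088, 0.1645]
orientation: [-2.141, -2.296, 0.005]
force: [0.3, 0.9, 0.4]
opening: 0.0651
gripper_force: 0.0
t: 25.13
tool_pos: [0.4195, 0.2688, 0.2851]
orientation: [2.141, 2.298, 0.001]
force: [0.7, 0.3, -0.2]
opening: 0.093
gripper_force: 0.0
25.1333 [0.41951946 0.26884038 0.28514463]
```

View pics/t6.png

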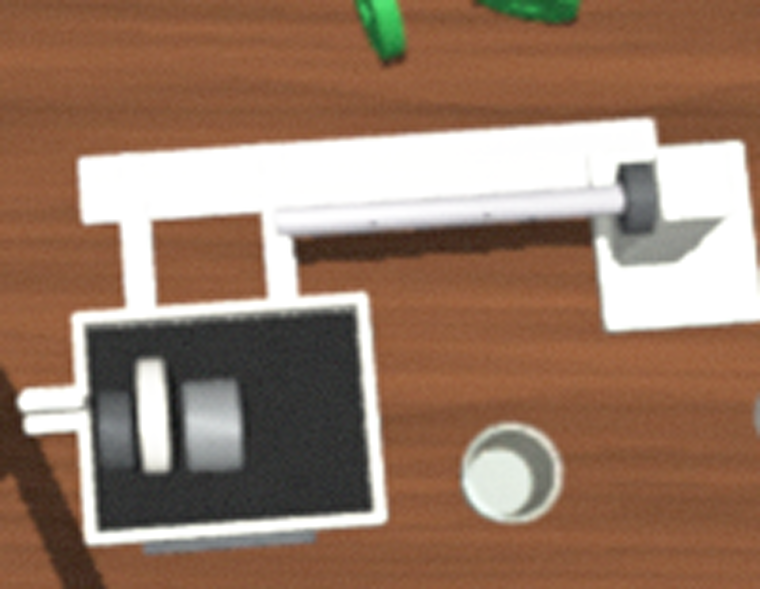

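The picture shows all three parts standing in the tray: collar (117,428), wheel (153,415) and sleeve (212,425). The tray is out at its stop, with its near edge at about (385,518). I'll check the edge number and, if it's good, hand in.

```bash
python3 - <<'E'
from h import *
from plant import job
c=dict(np.load("top2.npz"))
r=[(ray(c,265+u/3.8-.4,180+v/3.8-.4,.052)-E0)@X for u,v in[(385,520),(92,543),(76,314),(365,294)]]
print(r, "out",-np.mean(r))
if -np.mean(r)>.115: print(job.close_job())
E
```

```text
[np.float64(-0.20441294033056592), np.float64(-0.20835177571867397), np.float64(-0.03715330582718517), np.float64(-0.034727923694543375)] out 0.12116148639274212
the job is handed in; nothing more can be done
None
```

The job is handed in at about 25 s of the 72 s allowed: the collar, wheel and sleeve, taken off in that order, stand in the tray, which measured fully out (about 121 mm) after stopping firmly at its outer end; the judge's verdict was not shown.

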